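# Fit the perforating wheel on its four-stud hub

### The job

Take the toothed perforating wheel off its rack post and fit it on the upright four-stud hub: lower it over the centre spindle, turn it while it rests on the studs until they find its holes, then press it down past the spring balls until it is fully home, flat on the hub face, and let go. Never force it on the studs, they bend under a hard push: feel for the holes with light pressure. Leave the smooth creasing wheel on its post.

Things in the scene. Friction and masses are not known exactly. Their poses are not given: they have to be found in the camera images.
- perf_wheel_mid (a point): perforating wheel, the one with the toothed rim, about 0.4 kg, 47 mm high: an aluminium disc 15 mm thick (112 mm across the teeth) with a steel grip collar on top. This point lies on its axis, half-way up (23.5 mm above the flat underside). z: the wheel's axis, up out of the collar. It lies flat on a rack post at the start
- perf_collar (a point): point on the perforating wheel's axis, 36 mm above its underside: where to grip. The collar is round, 50 mm in diameter, and spans from 15 mm (top of the disc) to 47 mm above the underside; take it from above at any angle, fingertips kept clear of the disc
- perf_bore (a point): centre of the perforating wheel's underside. Centre bore 25.6 mm wide in a 3.5 mm lip at the underside, 31 mm wide above. Four through holes of 11.6 mm diameter on a 68 mm circle, on the wheel's own +x, +y, -x and -y axes; any quarter turn fits the hub
- crease_wheel_mid (a point): creasing wheel, a bystander that stays on its post: like the perforating wheel (same body, holes and collar) but with a smooth rim of 100 mm; the point is half-way up on its axis
- rack: fixed plywood board 265 x 118 x 15 mm, long along its own x; origin at the centre of its underside. Two plastic posts of 21 mm diameter at 66 mm either way along x; the wheels lie on felt pads round them, undersides 18 mm above the table. The posts end 55 mm above the table, so a wheel rises 40 mm to come off
- stand: fixed grey round stand, 120 mm across the foot; origin at the centre of its underside. It carries the steel hub, whose vertical axis it shares; a spindle brake holds the hub (it slips only above about 0.8 N m). The angle at which the hub and its studs stand is not measured, differs every time and has nothing to do with the stand's yaw
- hub_face (a point): centre of the hub's flat seating face (a thin rubber washer on the 92 mm steel hub), 54 mm above the table, z up. Fixed to the stand, so it does not tell the studs' angle. The wheel is home when its underside lies on this face. A centre spindle of 24 mm diameter rises 34 mm from it, its top 7 mm tapering to 12 mm
- stud_tips (a point): point on the hub's axis level with the stud tips, 14 mm above the face. Four studs of 9 mm diameter with small chamfers stand on a 68 mm circle, 90 degrees apart. A wheel whose holes do not match rests on them here; turned up to a quarter turn it drops about 4 mm as they enter its holes. Over about 40 N bends them
- spring_balls (a point): point on the hub's axis where the wheel's lip meets three sprung brass balls in the spindle, about 10 mm above the face. With the studs in its holes a wheel stops here by itself; a total push of about 11 N (its own weight included) takes it past the balls, and they then hold it down on the face
There are look-alikes about, which are no part of the job. Several things have the shape of the stand; the one meant has the colours described above.

How it is judged:
On the way, in this order (a step that is already met when the one before it is completed fails the run):
1. the perforating wheel has been lifted clear of its post (height (world z) of perf_wheel_mid above 0.09 m and horizontal distance between perf_wheel_mid and hub_face above 0.05 m), for 0.1 s.
2. the perforating wheel is on the hub's spindle, at the studs (horizontal distance between perf_wheel_mid and hub_face below 0.004 m and z of perf_wheel_mid in the frame of hub_face below 0.0415 m and angle between perf_wheel_mid's own z axis and vertical below 0.15 rad), for 0.1 s.
At the end, for the whole second after the job is handed in: the perforating wheel sits on the hub, collar up and level within 0.05 rad, its axis within 3 mm of the spindle's, its underside within 2 mm of the hub face (pressed past the spring balls); the creasing wheel is within 15 mm of where it was (horizontal distance between perf_wheel_mid and hub_face below 0.003 m and z of perf_wheel_mid in the frame of hub_face below 0.0255 m and angle between perf_wheel_mid's own z axis and vertical below 0.05 rad and distance of crease_wheel_mid from where it was at the start of the episode below 0.015 m); the robot touches nothing.
It fails at once if the perforating wheel is forced down on the studs with more than 40 N while it is not yet past the spring balls (contact force between perf_wheel and stand above 40 N and z of perf_wheel_mid in the frame of hub_face above 0.0325 m).
It fails at once if the creasing wheel is lifted off or knocked from its post (distance of crease_wheel_mid from where it was at the start of the episode above 0.03 m).
It also fails if it takes over 64 s, if anything falls off the work surface, if the arm or the gripper's body presses on something with over 40 N, if the wrist force passes 120 N, or if a joint passes its speed limit or range.

### The arm

A 6-joint arm with a two-finger parallel gripper is mounted at the origin on a cart in front of the work surface, level with it; the furniture and walls round the work are solid. World frame = base frame: x ahead of the robot, y to its left, z up, the work surface at z = 0. Lengths are in m, angles in rad, forces in N, time in s.
With the tool pointing down it reaches from about 0.35 to 0.975 m from the base axis. Payload 4.9 kg.
Tool frame: the origin (TCP) lies between the finger pads; the fingertips stand 14 mm ahead of it and the grasp point (between the pads) lies 5 mm behind it (manip.tcp_to_tips is the distance from the TCP to the fingertips, in m); z points along the fingers, y is the line along which they close (so a half turn about z gives the same grasp; the last joint's range is limited). The gripper opens to 85 mm and grips with 20 to 120 N. Pads are 22 mm wide; open, the fingers measure 114 mm over their backs; the gripper's body (76 mm by 85 mm) begins 54 mm behind the grasp point. The pads swing forward as they close: fully open they stand 13 mm farther back than shut.
Start: joints at [-1.227, 0.053, 1.613, -0, 1.476, -0.119], TCP at [0.279, -0.559, 0.245] pointing down, gripper open.
Joint ranges: [-3.01, 3.01], [-1.01, 2.22], [0.06, 2.58], [-1.02, 4.17], [0.09, 2.62], [-3.14, 3.14]. Speed limits (rad/s): [2.57, 2.57, 3.14, 3.14, 3.14, 3.14].

### API

Orientations are given as a unit quaternion [w, x, y, z].
In Python, from plant import manip gives the robot as it stands.
- The arm moves only by the tool servo_tool, never from a script. Its argument "moves" is a list that holds one entry, the list of rows, each a list of 7 numbers: the shift along the tool's x, y, z in mm, then the turn, a rotation vector about the tool's x, y, z in degrees, then the finger opening in mm, from 0 to 85.4. In form: [[[x, y, z, ax, ay, az, fingers], ...]]. A call has 1 to 12 rows; each row shifts and turns the commanded pose from where the row before left it, along the tool's axes as they then stand; what a row does not reach is not made up. A row lasts 1/8 s, in which the tool goes at most 62.5 mm and 10.7 degrees, less where a joint would pass 70% of its speed; a pose out of reach is approached as far as the arm can. A call with a gripper value outside its range is refused whole. The fingers move at their own pace and stop on an object; the grip force is fixed at half the most. Time passes only in rows, so rows that do not move let the fingers close. It gives the time, the measured TCP pose, the force, the opening and the grip force at its end, in the units of the state.
- manip.state(): the state, without advancing time (a new reading comes with each control period).
- manip.grab_frame(name): name is "scene" or "side" or "wrist"; returns a dict with "image" (400x640x3 uint8, blue, green, red), "mtx" (3x3 intrinsics, pixels), "eye" and "rotation" of the camera in the world. Camera axes: x right, y down, z forward; pixel columns grow to the right and rows downward; lengths in m; the calibration is good to about 2 mm. A picture is of the moment at which its call begins. There is no depth.
- manip.job_done(): hands the job in; it is judged then, once.
The state is a dict: "time": time; "joint_pos": joint angles; "joint_vel": joint speeds; "joint_efforts": joint torques, N m; "tool_pos": TCP position; "tool_rot": TCP orientation; "contact_force": force on the tool from outside, world axes, zero at the start; "ft_torque": the same for the moment, N m; "gripper_width": opening from 0.0 (shut) to 1.0 (fully open); "grasp_force": force on a finger pad.
Only numpy, scipy, OpenCV 4.12 (cv2) and the standard library are available. Lean on these libraries where they do the work, as an engineer would, in place of code of your own. Each camera call takes 0.05 s, during which the arm holds its last target. There are 200 camera calls.

## Working session

There is one attempt and no reset: what is moved stays moved. The work goes in short steps, Python scripts to look and compute and a tool call to move; the robot and the scene stay as the last step left them, time stands still between calls to the robot, and variables do not carry over. Pictures are saved under pics/ and viewed, at most 10 in all, crops included, and the job is handed in when it is done.

Besides the shell and the picture viewer there is one more tool, called after "Call:" in YAML: its name, and indented under it one key for each argument. servo_tool: Moves the arm, as the interface text tells. Its arguments: {"type":"object","properties":{"moves":{"type":"array"}},"required":["moves"]}

```bash
mkdir -p pics
cat > h.py <<'E'
from plant import manip
import cv2, numpy as np, json
def snap(n,f):
    d=manip.grab_frame(n); cv2.imwrite(f'pics/{f}.png',d['image'])
    np.savez(f'pics/{f}.npz',**{k:np.array(d[k]) for k in('image','mtx','eye','rotation')}); return d
def ray(f,u,v):
    d=np.load(f'pics/{f}.npz'); r=d['rotation']@np.linalg.inv(d['mtx'])@[u,v,1]; return d['eye'],r
def atz(f,u,v,z):
    e,r=ray(f,u,v); return e+r*(z-e[2])/r[2]
def proj(f,p):
    d=np.load(f'pics/{f}.npz'); q=d['mtx']@(d['rotation'].T@(np.array(p)-d['eye'])); return q[:2]/q[2]
E
python3 - <<'E'
from h import *
for n in('scene','side'):
    d=snap(n,n+'0'); print(n,np.round(d['eye'],3),np.round(d['rotation'],3).tolist(),d['mtx'][0][0])
E
```

```text
scene [0.236 0.375 0.704] [0.099, -0.24, 0.897, -0.359] 429.05460733505925
side [0.318 0.659 0.528] [0.062, -0.125, 0.857, -0.496] 517.7658191256434
```

View pics/scene0.png

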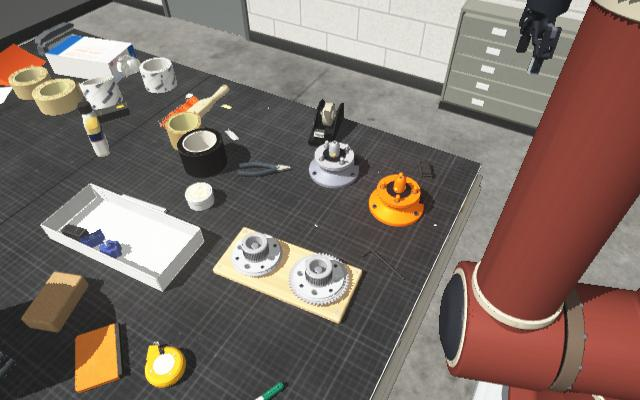

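View pics/side0.png

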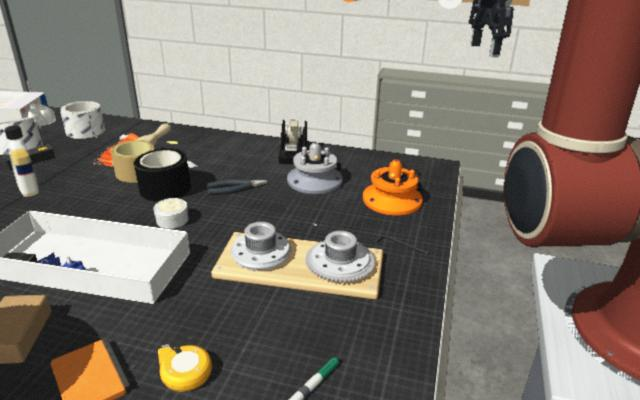

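The toothed wheel is the one nearer the robot (scene collar top ≈ (319,264), side ≈ (341,239)). The grey stand has its spindle top at scene ≈ (335,146) and side ≈ (315,148). The orange stand is a decoy.

Run:
```python
from h import *
for n,a,b,c in(('scene0',(319,263),(335,145),(255,241)),('side0',(341,238),(315,148),(260,229))):
    print(n,atz(n,*a,.065).round(4),atz(n,*b,.088).round(4),atz(n,*c,.065).round(4))
s=manip.state();print(s['tool_pos'],s['tool_rot'],s['time'])
ims=[]
for n,u,v in(('scene0',319,268),('scene0',335,158),('side0',341,248),('side0',315,165)):
    im=cv2.imread(f'pics/{n}.png')[v-36:v+36,u-48:u+48]; ims.append(cv2.resize(im,None,fx=4,fy=4,interpolation=cv2.INTER_CUBIC))
cv2.imwrite('pics/c.png',np.vstack([np.hstack(ims[:2]),np.hstack(ims[2:])]))
```

```text
Traceback (most recent call last):
  File "h.py", line 9, in atz
    e,r=ray(f,u,v); return e+r*(z-e[2])/r[2]
        ~~~^^^^^^^
  File "h.py", line 7, in ray
    d=np.load(f'pics/{f}.npz'); r=d['rotation']@np.linalg.inv(d['mtx'])@[u,v,1]; return d['eye'],r
                                  ~~~~~~~~~~~~~^~~~~~~~~~~~~~~~~~~~~~~~
ValueError: matmul: Input operand 1 has a mismatch in its core dimension 0, with gufunc signature (n?,k),(k,m?)->(n?,m?) (size 3 is different from 4)
```

The camera's rotation is a quaternion, so I'll fix the helper.

```bash
sed -i "s/np.savez(/d['rotation']=R.from_quat(d['rotation'],scalar_first=True).as_matrix(); np.savez(/; s/^import cv2/from scipy.spatial.transform import Rotation as R\nimport cv2/" h.py
python3 - <<'E'
from h import *
for n in('scene','side'): snap(n,n+'0')
for n,a,b,c in(('scene0',(319,263),(335,145),(255,241)),('side0',(341,238),(315,148),(260,229))):
    print(n,atz(n,*a,.065).round(4),atz(n,*b,.088).round(4),atz(n,*c,.065).round(4))
s=manip.state();print(s['tool_pos'],s['tool_rot'],s['time'])
ims=[]
for n,u,v in(('scene0',319,268),('scene0',335,158),('side0',341,248),('side0',315,165)):
    im=cv2.imread(f'pics/{n}.png')[v-36:v+36,u-48:u+48]; ims.append(cv2.resize(im,None,fx=4,fy=4,interpolation=cv2.INTER_CUBIC))
cv2.imwrite('pics/c.png',np.vstack([np.hstack(ims[:2]),np.hstack(ims[2:])]))
E
```

```text
scene0 [ 0.4612 -0.0079  0.065 ] [ 0.5812 -0.2872  0.088 ] [0.59   0.0089 0.065 ]
side0 [ 0.4613 -0.0038  0.065 ] [ 0.5824 -0.2698  0.088 ] [0.5923 0.0109 0.065 ]
[ 0.27890606 -0.55889255  0.24454028] [-6.50840373e-04  9.73351484e-01  2.29317381e-01 -6.13036826e-05] 0.2
```

View pics/c.png

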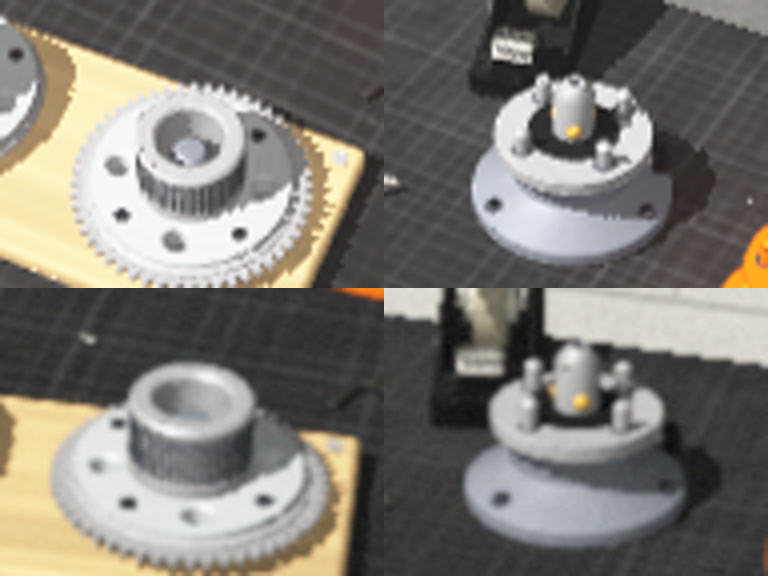

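Run:
```python
from h import *
def tri(a,b):
    e1,r1=ray(*a);e2,r2=ray(*b);t=np.linalg.lstsq(np.c_[r1,-r2],e2-e1,rcond=None)[0];p,q=e1+r1*t[0],e2+r2*t[1];return ((p+q)/2).round(4),np.linalg.norm(p-q).round(4)
print('collar',atz('scene0',318.75,266.2,.065),atz('side0',341.1,240,.065),tri(('scene0',318.75,266.2),('side0',341.1,240)))
print('spin',atz('scene0',334.5,142.5,.088),atz('side0',315,144,.088),tri(('scene0',334.5,142.5),('side0',315,144)))
def cs(x,y): return (335-48+(x-384)/4,158-36+y/4)
for x,y in((543,80),(625,93),(521,138),(604,145)): print('stud',atz('scene0',*cs(x,y),.068).round(4))
def cw(x,y): return (319-48+x/4,268-36+y/4)
for x,y in((117,165),(174,240),(122,215),(240,233),(258,135)): print('hole',atz('scene0',*cw(x,y),.033).round(4))
```

```text
collar [ 0.45817133 -0.00173743  0.065     ] [0.45984615 0.00156575 0.065     ] (array([ 0.4605, -0.0047,  0.0603]), np.float64(0.0014))
spin [ 0.58635822 -0.29432357  0.088     ] [ 0.58797871 -0.28896305  0.088     ] (array([ 0.5908, -0.3014,  0.0819]), np.float64(0.0016))
stud [ 0.6143 -0.3087  0.068 ]
stud [ 0.5674 -0.3219  0.068 ]
stud [ 0.5999 -0.258   0.068 ]
stud [ 0.5567 -0.2758  0.068 ]
hole [0.4911 0.0098 0.033 ]
hole [0.4483 0.0307 0.033 ]
hole [0.4751 0.0313 0.033 ]
hole [0.4246 0.013  0.033 ]
hole [ 0.4426 -0.0371  0.033 ]
```

Estimates: toothed wheel (0.459, -0.001) with holes at about 19° mod 90, and hub (0.585, -0.291) with studs at about 61° mod 90. The stud radius measures 34 mm, which matches. I'll move above the wheel.

Call:
servo_tool:
  moves:
    - [[41,-42,0,0,0,0,85],[41,-42,0,0,0,0,85],[41,-42,0,0,0,0,85],[41,-42,0,0,0,0,85],[41,-42,0,0,0,0,85],[41,-42,0,0,0,0,85],[41,-42,0,0,0,0,85],[41,-42,0,0,0,0,85],[41,-42,0,0,0,0,85],[41,-42,0,0,0,0,85],[0,0,30,0,0,0,85],[0,0,0,0,0,0,85]]

```text
time: 1.7
tool_pos: [0.4567, 0.0006, 0.2126]
tool_rot: [-0.001, 0.973, 0.23, -0.003]
contact_force: [-0.2, -0.3, 0.1]
gripper_width: 0.994
grasp_force: 0.0
```

Run:
```python
from h import *
snap('wrist','w1'); s=manip.state(); print(s['tool_pos'],s['tool_rot'],s['contact_force'])
print(proj('w1',[.459,-.001,.065]),proj('w1',[.591,.010,.065]))
```

```text
[ 4.57569442e-01 -1.47028426e-04  2.14281487e-01] [-4.90220121e-04  9.73308186e-01  2.29497797e-01 -1.30236828e-03] [-0.05480555 -0.00880293  0.54624364]
[326.23200924 188.44864824] [393.63811565  28.06863331]
```

View pics/w1.png

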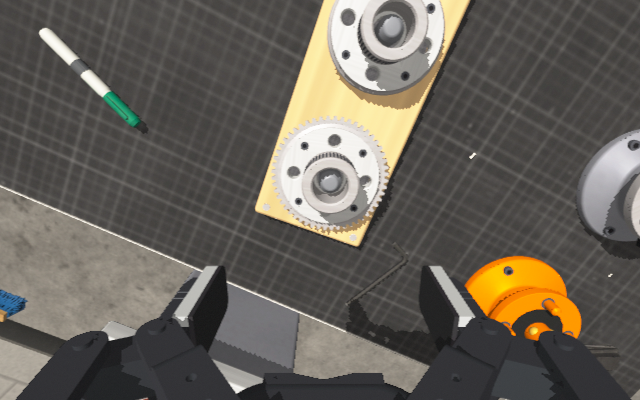

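The toothed wheel's collar top is at ≈ (330,183). Its large holes are at (334,141), (293,172) and (366,181), and the fingers are clear.

Run:
```python
from h import *
im=cv2.imread('pics/w1.png')[110:245,250:410]; cv2.imwrite('pics/w1c.png',cv2.resize(im,None,fx=5,fy=4.4,interpolation=cv2.INTER_CUBIC)[:594])
c=atz('w1',330,183,.065);print(c)
for h in((334,141),(293,172),(366,181)):
    d=(atz('w1',*h,.033)-c)[:2];print(np.linalg.norm(d),np.degrees(np.arctan2(d[1],d[0])))
```

```text
[ 0.46472253 -0.00169017  0.065     ]
0.03114337054040059 19.323048714974295
0.034215021741373815 113.24463203500908
0.035189891744919266 -74.22105493713494
```

View pics/w1c.png

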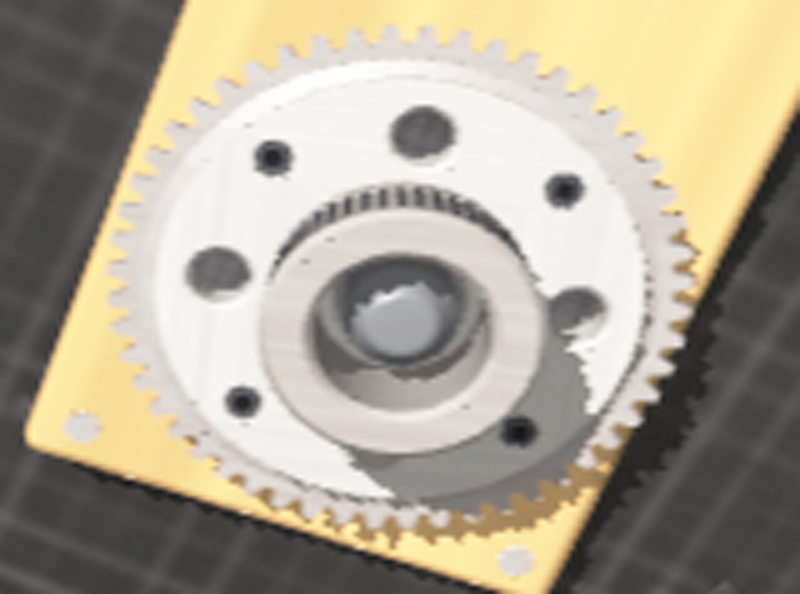

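Run:
```python
from h import *
print(atz('w1',330.6,184.8,.065),atz('w1',329.7,176.5,.033),atz('w1',330,174.4,.026))
c=atz('w1',329.7,176.5,.033)
for h in((334.4,140),(293.8,172),(365.6,180.9)):
    d=(atz('w1',*h,.033)-c)[:2];print(np.linalg.norm(d),np.degrees(np.arctan2(d[1],d[0])))
s=manip.state();T=R.from_quat(s['tool_rot'],scalar_first=True).as_matrix();t=np.array([.4615,-.0015,.052]);print(T.T@(t-s['tool_pos'])*1000,T.round(4).tolist())
```

```text
[ 0.46354254 -0.00286354  0.065     ] [ 0.46279429 -0.00294224  0.033     ] [ 0.46326841 -0.00314559  0.026     ]
0.03431928192566729 19.835516879742414
0.03393477517253389 109.34025019504382
0.03418855518567176 -70.49861149683912
[  3.28697477   3.21826903 162.26952652] [[0.8947, 0.4467, -0.0028], [0.4467, -0.8947, 0.0004], [-0.0023, -0.0016, -1.0]]
```

Wheel refined to (0.463, -0.003), holes at 19.6°. The hole radius of 34 mm confirms it. Descending and gripping.

Call:
servo_tool:
  moves:
    - [[4,5,40,0,0,0,85],[0,0,50,0,0,0,85],[0,0,40,0,0,0,85],[0,0,22,0,0,0,85],[0,0,10,0,0,0,85],[0,0,0,0,0,0,85],[0,0,0,0,0,0,30],[0,0,0,0,0,0,30],[0,0,0,0,0,0,30],[0,0,0,0,0,0,30],[0,0,0,0,0,0,30],[0,0,0,0,0,0,30]]

```text
time: 3.25
tool_pos: [0.4655, -0.003, 0.0552]
tool_rot: [0.0, 0.973, 0.229, 0.001]
contact_force: [-0.5, 0.6, 6.1]
gripper_width: 0.565
grasp_force: 62.2
```

Call:
servo_tool:
  moves:
    - [[0,0,-10,0,0,0,30],[0,0,-20,0,0,0,30],[0,0,-40,0,0,0,30],[0,0,-40,0,0,0,30],[0,0,-20,0,0,0,30],[0,0,0,0,0,0,30],[0,0,0,0,0,0,30]]

```text
time: 4.12
tool_pos: [0.4631, -0.0029, 0.1817]
tool_rot: [-0.0, 0.973, 0.229, -0.001]
contact_force: [-0.4, 0.2, -4.8]
gripper_width: 0.567
grasp_force: 63.1
```

Run:
```python
from h import *
snap('wrist','w2'); s=manip.state(); print(s['tool_pos'],s['tool_rot'],s['contact_force'],s['joint_pos'])
print(proj('w2',np.array([0,0,.012])+s['tool_pos']))
T=R.from_quat(s['tool_rot'],scalar_first=True).as_matrix()
print(T.T@(np.array([.586-.463,-.291+.003,0]))*1000)
```

```text
[ 0.46297539 -0.00283359  0.18132795] [-6.57304210e-04  9.73339687e-01  2.29361971e-01 -1.58346721e-03] [-0.95717206 -0.56819416 -4.57730821] [-1.67069103e-01 -3.01784081e-01  2.04394647e+00 -1.75017967e-05
  1.40285917e+00  9.40885229e-01]
[322.15142099 300.19881069]
[-18.53285206 312.61670162  -0.5755526 ]
```

View pics/w2.png

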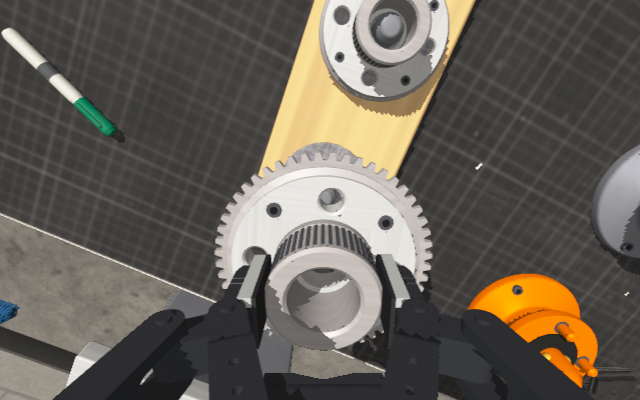

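The wheel is held, with a weight change of about 5 N. I'll go next to the hub, about 110 mm short along tool x so the wrist camera sees the studs.

Call:
servo_tool:
  moves:
    - [[-10,26,0,0,0,0,30],[-13,34,0,0,0,0,30],[-16,42,0,0,0,0,30],[-16,42,0,0,0,0,30],[-16,42,0,0,0,0,30],[-16,42,0,0,0,0,30],[-16,42,0,0,0,0,30],[-14,26,0,0,0,0,30],[-11,16,0,0,0,0,30],[0,0,0,0,0,0,30],[0,0,0,0,0,0,30]]

```text
time: 5.55
tool_pos: [0.4887, -0.3383, 0.1826]
tool_rot: [-0.001, 0.973, 0.23, -0.0]
contact_force: [-0.0, 0.3, -4.1]
gripper_width: 0.564
grasp_force: 63.4
```

Run:
```python
from h import *
snap('wrist','w3'); s=manip.state(); print(s['tool_pos'],s['tool_rot'],s['contact_force'])
T=R.from_quat(s['tool_rot'],scalar_first=True).as_matrix()
p=np.array([0.46297539,-0.00283359,0.18132795])
for u,v,z in((325,297,.0097),(331,200,-.022)): print('wheel in tool mm',T.T@(atz('w2',u,v,p[2]+z)-p)*1000)
print(proj('w3',[.586,-.291,.088]))
```

```text
[ 0.48889609 -0.33821064  0.18279173] [-6.13862365e-04  9.73235340e-01  2.29809856e-01 -1.64336543e-04] [-0.57251319  1.0178112  -3.98070215]
wheel in tool mm [-0.0446267   1.14952749 -9.70146651]
wheel in tool mm [31.67368277  4.10466793 21.99360806]
[324.87011039  43.10246853]
```

View pics/w3.png

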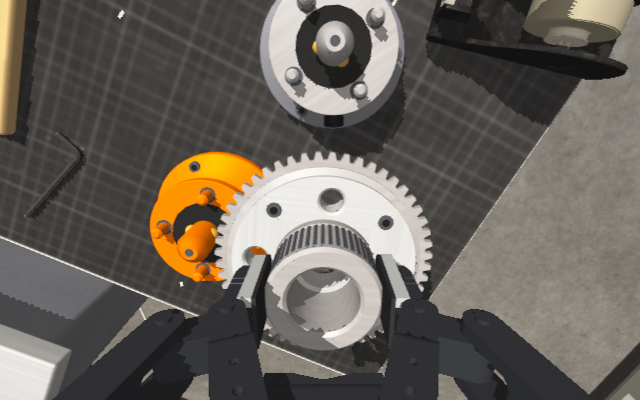

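Studs in view: tips at ≈ (306,3), (377,16), (293,74) and (360,90), with the spindle top at ≈ (335,40).

Run:
```python
from h import *
S=np.array([atz('w3',*p,.068) for p in((306,3),(377,16),(293,73),(360,89))]);c=S.mean(0);print(S.round(4).tolist(),c,'spindle',atz('w3',335,40,.088))
d=S-c;print(np.linalg.norm(d,axis=1),np.degrees(np.arctan2(d[:,1],d[:,0]))%90)
s=manip.state();T=R.from_quat(s['tool_rot'],scalar_first=True).as_matrix()
print('to go',T.T@(c-s['tool_pos'])*1000)
im=cv2.imread('pics/w3.png')[0:130,250:420]; cv2.imwrite('pics/w3c.png',cv2.resize(im,None,fx=4.5,fy=4.5,interpolation=cv2.INTER_CUBIC))
```

```text
[[0.6037, -0.2687, 0.068], [0.6175, -0.3128, 0.068], [0.5622, -0.2789, 0.068], [0.5734, -0.3243, 0.068]] [ 0.58923056 -0.29618601  0.068     ] spindle [ 0.59025431 -0.29570118  0.088     ]
[0.03107451 0.03281694 0.03207081 0.03225007] [62.16304161 59.54312513 57.39617942 60.70117523]
to go [108.53934355   7.44149804 114.77827272]
```

View pics/w3c.png

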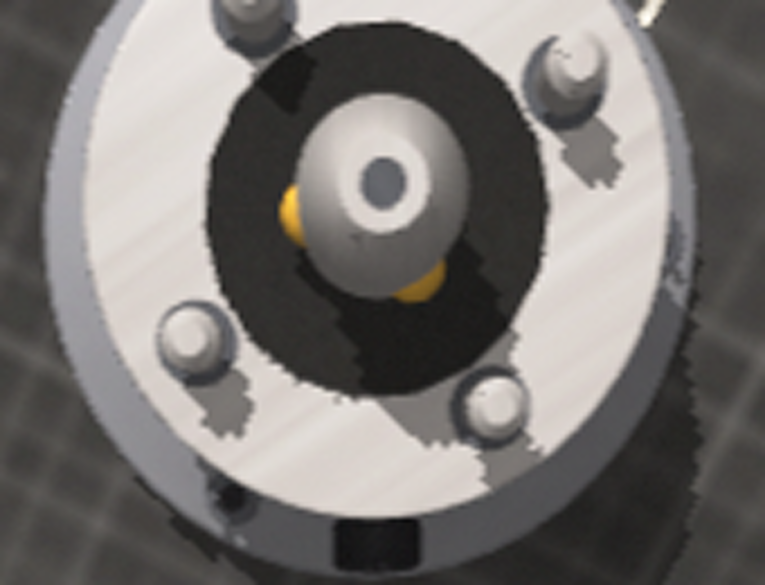

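Run:
```python
from h import *
S=np.array([atz('w3',*p,.068) for p in((307.3,1),(378.2,13.8),(292.7,75.1),(360,89.6))]);c=S.mean(0);print(c,'spindle',atz('w3',335.3,40.7,.088),atz('w3',333.9,46.5,.054))
d=S-c;print(np.linalg.norm(d,axis=1),np.degrees(np.arctan2(d[:,1],d[:,0]))%90)
s=manip.state();T=R.from_quat(s['tool_rot'],scalar_first=True).as_matrix()
for q in (atz('w3',335.3,40.7,.088),c,atz('w3',333.9,46.5,.054)): print('to go',T.T@(q-s['tool_pos'])*1000)
```

```text
[ 0.58952693 -0.29640872  0.068     ] spindle [ 0.58999372 -0.29603859  0.088     ] [ 0.5907974  -0.29577737  0.054     ]
[0.03156792 0.03373621 0.03334272 0.03253609] [60.39495356 60.75352097 59.09819599 59.68812071]
to go [109.28708314   7.62561905  94.77799444]
to go [108.70479253   7.77325715 114.77784501]
to go [110.12400263   7.79468239 128.77777555]
```

Hub at (0.590, -0.296) with studs at 60°, so the wheel needs about +40° in the world, which is -40° about tool z. Moving over the hub and turning.

Call:
servo_tool:
  moves:
    - [[25,1,0,0,0,0,30],[35,2,0,0,0,0,30],[30,2,0,0,0,0,30],[19.5,1.7,0,0,0,0,30],[0,0,0,0,0,-10,30],[0,0,0,0,0,-10,30],[0,0,0,0,0,-10,30],[0,0,20,0,0,-10,30],[0,0,20,0,0,0,30],[0,0,10,0,0,0,30],[0,0,0,0,0,0,30],[0,0,0,0,0,0,30]]

```text
time: 7.1
tool_pos: [0.5904, -0.2968, 0.1341]
tool_rot: [0.001, 0.836, 0.548, 0.0]
contact_force: [-0.6, -0.1, -4.5]
gripper_width: 0.564
grasp_force: 63.3
```

Run:
```python
from h import *
s=manip.state(); print(s['tool_pos'],s['contact_force'],s['ft_torque'],s['joint_pos'])
T=R.from_quat(s['tool_rot'],scalar_first=True).as_matrix();print(T.round(3).tolist())
print('to go',T.T@(np.array([.590,-.296,.105])-s['tool_pos'])*1000)
for n in('scene','side'): snap(n,n+'1')
ims=[]
for n in('scene1','side1'):
    u,v=map(int,proj(n,[.59,-.296,.09])); im=cv2.imread(f'pics/{n}.png')[v-50:v+50,u-65:u+65]; ims.append(cv2.resize(im,None,fx=3,fy=3,interpolation=cv2.INTER_CUBIC))
cv2.imwrite('pics/c2.png',np.hstack(ims))
```

```text
[ 0.59035762 -0.2967739   0.1340799 ] [-0.61511232 -0.13142161 -4.50032209] [ 0.05571544 -0.04893499  0.03199536] [-5.78336500e-01  2.21643003e-01  1.61822363e+00 -8.91925648e-06
  1.30050365e+00 -1.67773275e-01]
[[0.399, 0.917, 0.001], [0.917, -0.399, -0.001], [-0.0, 0.001, -1.0]]
to go [ 0.57302993 -0.67178523 29.07899177]
```

View pics/c2.png

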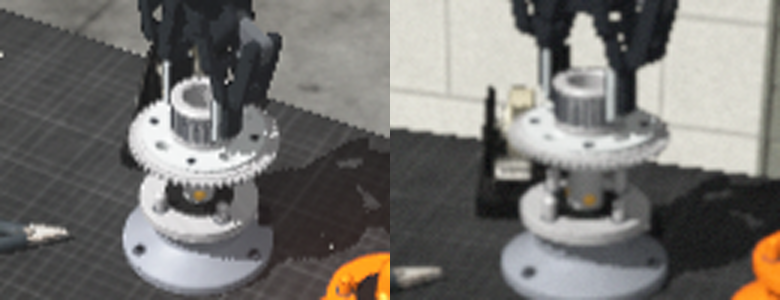

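The wheel is centred over the spindle in both views. Lowering gently.

Call:
servo_tool:
  moves:
    - [[0,0,5,0,0,0,30],[0,0,5,0,0,0,30],[0,0,4,0,0,0,30],[0,0,2,0,0,0,30],[0,0,0,0,0,0,30],[0,0,0,0,0,0,30]]

```text
time: 7.95
tool_pos: [0.5903, -0.2961, 0.1181]
tool_rot: [-0.0, 0.836, 0.548, 0.0]
contact_force: [-0.9, 4.6, 3.1]
gripper_width: 0.562
grasp_force: 64.1
```

Call:
servo_tool:
  moves:
    - [[0.9,-0.4,0,0,0,0,30],[0,0,0,0,0,0,30],[0,0,0,0,0,0,30]]

```text
time: 8.32
tool_pos: [0.5904, -0.2958, 0.118]
tool_rot: [0.001, 0.836, 0.548, 0.0]
contact_force: [-0.2, 3.2, 4.7]
gripper_width: 0.565
grasp_force: 64.1
```

Call:
servo_tool:
  moves:
    - [[0.9,-0.4,0,0,0,0,30],[0,0,0,0,0,0,30],[0,0,0,0,0,0,30]]

```text
time: 8.7
tool_pos: [0.5902, -0.2947, 0.1171]
tool_rot: [0.0, 0.836, 0.548, 0.0]
contact_force: [2.4, 0.6, 0.3]
gripper_width: 0.564
grasp_force: 63.9
```

Run:
```python
from h import *
s=manip.state(); print(s['tool_pos'],s['contact_force'],s['ft_torque'])
```

```text
[ 0.59017976 -0.29467236  0.11709876] [2.37697264 0.55206822 0.32816101] [ 0.29964113 -0.52730073 -0.0028729 ]
```

Call:
servo_tool:
  moves:
    - [[0.4,0.9,0,0,0,0,30],[0,0,1,0,0,0,30],[0,0,1,0,0,0,30],[0,0,0,0,0,0,30],[0,0,0,0,0,0,30]]

```text
time: 9.32
tool_pos: [0.5904, -0.2939, 0.1141]
tool_rot: [-0.001, 0.836, 0.548, -0.0]
contact_force: [2.4, 2.6, -6.2]
gripper_width: 0.564
grasp_force: 63.3
```

Call:
servo_tool:
  moves:
    - [[0.9,0.4,0,0,0,0,30],[0,0,1,0,0,0,30],[0,0,1,0,0,0,30],[0,0,1,0,0,0,30],[0,0,0,0,0,0,30],[0,0,0,0,0,0,30]]

```text
time: 10.07
tool_pos: [0.5915, -0.2939, 0.1122]
tool_rot: [-0.0, 0.836, 0.548, -0.0]
contact_force: [-1.7, 2.3, -4.3]
gripper_width: 0.561
grasp_force: 63.5
```

Call:
servo_tool:
  moves:
    - [[0.3,-0.3,1,0,0,0,30],[0,0,1,0,0,0,30],[0,0,1,0,0,0,30],[0,0,1,0,0,0,30],[0,0,0,0,0,0,30],[0,0,0,0,0,0,30]]

```text
time: 10.82
tool_pos: [0.5915, -0.2936, 0.1083]
tool_rot: [0.0, 0.836, 0.548, 0.0]
contact_force: [-0.4, -0.2, -5.2]
gripper_width: 0.564
grasp_force: 63.4
```

Centred, with no side force. Lowering towards the stud level.

Call:
servo_tool:
  moves:
    - [[0,0,1,0,0,0,30],[0,0,1,0,0,0,30],[0,0,1,0,0,0,30],[0,0,0,0,0,0,30],[0,0,0,0,0,0,30]]

```text
time: 11.45
tool_pos: [0.5915, -0.2935, 0.1053]
tool_rot: [0.0, 0.836, 0.548, 0.0]
contact_force: [0.7, -0.5, -2.8]
gripper_width: 0.564
grasp_force: 63.4
```

Call:
servo_tool:
  moves:
    - [[0,0,0.7,0,0,0,30],[0,0,0.7,0,0,0,30],[0,0,0,0,0,0,30],[0,0,0,0,0,0,30]]

```text
time: 11.95
tool_pos: [0.5915, -0.2935, 0.1039]
tool_rot: [-0.0, 0.836, 0.548, 0.0]
contact_force: [-0.1, 0.9, -4.5]
gripper_width: 0.563
grasp_force: 63.4
```

Call:
servo_tool:
  moves:
    - [[0,0,0.7,0,0,0,30],[0,0,0.7,0,0,0,30],[0,0,0,0,0,0,30],[0,0,0,0,0,0,30]]

```text
time: 12.45
tool_pos: [0.5915, -0.2934, 0.1025]
tool_rot: [-0.0, 0.836, 0.548, -0.0]
contact_force: [-0.5, 0.2, -4.3]
gripper_width: 0.563
grasp_force: 63.4
```

Call:
servo_tool:
  moves:
    - [[0,0,0.7,0,0,0,30],[0,0,0.7,0,0,0,30],[0,0,0,0,0,0,30],[0,0,0,0,0,0,30]]

```text
time: 12.95
tool_pos: [0.5914, -0.2933, 0.101]
tool_rot: [-0.0, 0.836, 0.548, -0.0]
contact_force: [-0.4, 0.2, -2.9]
gripper_width: 0.563
grasp_force: 63.4
```

Call:
servo_tool:
  moves:
    - [[0,0,0.6,0,0,0,30],[0,0,0.6,0,0,0,30],[0,0,0,0,0,0,30],[0,0,0,0,0,0,30]]

```text
time: 13.45
tool_pos: [0.5916, -0.2935, 0.1003]
tool_rot: [0.0, 0.836, 0.548, 0.0]
contact_force: [-1.7, 2.2, 0.0]
gripper_width: 0.566
grasp_force: 63.8
```

Contact is about where the balls should be. A small turn will show whether the studs are in the holes.

Call:
servo_tool:
  moves:
    - [[0,0,0,0,0,-3,30],[0,0,0,0,0,0,30],[0,0,0,0,0,0,30]]

```text
time: 13.82
tool_pos: [0.5912, -0.2931, 0.1001]
tool_rot: [-0.001, 0.822, 0.57, -0.0]
contact_force: [-3.5, 3.9, 1.4]
gripper_width: 0.566
grasp_force: 64.3
```

```bash
python3 -c "
from h import *
s=manip.state(); print(s['tool_pos'],s['contact_force'],s['ft_torque'])"
```

```text
[ 0.59119701 -0.29309573  0.10012263] [-3.49484503  3.87564743  1.43980478] [ 0.72075807  0.76300702 -0.34580969]
```

Call:
servo_tool:
  moves:
    - [[0,0,0,0,0,3,30],[0,0,0,0,0,3,30],[0,0,0,0,0,0,30],[0,0,0,0,0,0,30]]

```text
time: 14.32
tool_pos: [0.5914, -0.2934, 0.1]
tool_rot: [-0.0, 0.85, 0.527, -0.0]
contact_force: [-3.6, 3.2, 1.3]
gripper_width: 0.561
grasp_force: 63.5
```

```bash
python3 -c "
from h import *
s=manip.state(); print(s['tool_pos'],s['contact_force'],s['ft_torque'])"
```

```text
[ 0.59136655 -0.29337867  0.099991  ] [-3.63684327  3.17088244  1.25325184] [0.54422019 0.6560236  0.41592694]
```

The torque resists both ways (-0.35 and +0.42 N·m), so the studs are in the holes. Re-centring and pressing.

Call:
servo_tool:
  moves:
    - [[0.2,-0.5,0,0,0,-3,30],[0,0,0,0,0,0,30],[0,0,0.7,0,0,0,30],[0,0,0.7,0,0,0,30],[0,0,0,0,0,0,30]]

```text
time: 14.95
tool_pos: [0.5916, -0.2935, 0.0991]
tool_rot: [0.001, 0.836, 0.548, 0.0]
contact_force: [-0.6, 0.2, 3.6]
gripper_width: 0.566
grasp_force: 64.1
```

Call:
servo_tool:
  moves:
    - [[0,0,0.7,0,0,0,30],[0,0,0.7,0,0,0,30],[0,0,0.7,0,0,0,30],[0,0,0,0,0,0,30],[0,0,0,0,0,0,30]]

```text
time: 15.58
tool_pos: [0.5902, -0.2925, 0.0941]
tool_rot: [-0.001, 0.836, 0.548, -0.0]
contact_force: [2.5, -1.2, -8.7]
gripper_width: 0.56
grasp_force: 63.2
```

It has snapped past the balls, with the force now pulling down. Going down to the face.

Call:
servo_tool:
  moves:
    - [[0,0,1.5,0,0,0,30],[0,0,1.5,0,0,0,30],[0,0,1.5,0,0,0,30],[0,0,0,0,0,0,30],[0,0,0,0,0,0,30]]

```text
time: 16.2
tool_pos: [0.5909, -0.2929, 0.0918]
tool_rot: [-0.0, 0.836, 0.548, -0.0]
contact_force: [-0.4, 0.1, -7.1]
gripper_width: 0.562
grasp_force: 63.5
```

Call:
servo_tool:
  moves:
    - [[0,0,1,0,0,0,30],[0,0,1,0,0,0,30],[0,0,0,0,0,0,30],[0,0,0,0,0,0,30]]

```text
time: 16.7
tool_pos: [0.5913, -0.2932, 0.0912]
tool_rot: [0.0, 0.836, 0.548, -0.0]
contact_force: [-4.8, 2.4, 3.8]
gripper_width: 0.563
grasp_force: 64.5
```

Call:
servo_tool:
  moves:
    - [[0,0,1,0,0,0,30],[0,0,1,0,0,0,30],[0,0,0,0,0,0,30],[0,0,0,0,0,0,30]]

```text
time: 17.2
tool_pos: [0.5913, -0.2932, 0.0912]
tool_rot: [0.0, 0.836, 0.548, -0.0]
contact_force: [-9.1, 4.6, 11.9]
gripper_width: 0.562
grasp_force: 65.4
```

It is solid on the face: the height does not change under more push. Relieving, releasing and retreating.

Call:
servo_tool:
  moves:
    - [[0,0,-1.5,0,0,0,30],[0,0,0,0,0,0,85],[0,0,0,0,0,0,85],[0,0,0,0,0,0,85],[0,0,0,0,0,0,85],[0,0,0,0,0,0,85],[0,0,-20,0,0,0,85],[0,0,-40,0,0,0,85],[0,0,-40,0,0,0,85],[0,0,-20,0,0,0,85],[0,0,0,0,0,0,85],[0,0,0,0,0,0,85]]

```text
time: 18.7
tool_pos: [0.5903, -0.2925, 0.2074]
tool_rot: [-0.001, 0.836, 0.548, -0.001]
contact_force: [-0.7, -0.1, -0.5]
gripper_width: 0.996
grasp_force: 0.0
```

Run:
```python
from h import *
ims=[]
for n in('scene','side'):
    snap(n,n+'2');n+='2'
    u,v=map(int,proj(n,[.59,-.296,.07])); im=cv2.imread(f'pics/{n}.png')[v-50:v+50,u-65:u+65]; ims.append(cv2.resize(im,None,fx=3,fy=3,interpolation=cv2.INTER_CUBIC))
    print(proj(n,[.591,-.293,.101]),u,v)
cv2.imwrite('pics/c3.png',np.hstack(ims)); s=manip.state();print(s['tool_pos'],s['contact_force'],s['gripper_width'])
```

```text
[332.51679877 137.62276971] 333 147
[314.24804894 137.28184521] 314 150
[ 0.59011598 -0.29243149  0.20673179] [ 0.12202362 -0.19482591  0.4189006 ] 0.9981211878401008
```

View pics/c3.png

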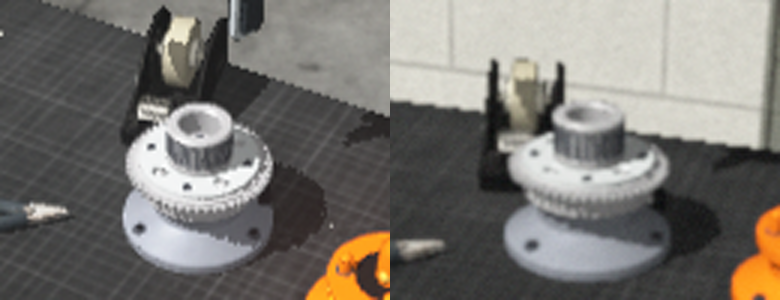

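The wheel sits level and low on the hub (collar top at crop (200,120) in scene and (590,113) in side), with the gripper clear. Handing in.

```bash
python3 -c "
from plant import manip
print(manip.job_done())"
```

```text
the job is handed in; nothing more can be done
None
```

I fitted the perforating wheel on the hub, pressed past the spring balls and seated on the face, then released it and handed the job in after about 19 s on the robot's clock; the creasing wheel was never touched, and no verdict was returned.

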